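# Turn the desk dispenser's cover to the binder clip

### The job

On the records desk stands a round stationery dispenser with a clear dial cover that has one opening. Turn the cover by its knob until the opening is centred over the compartment that holds the binder clip, so that the clip could be lifted straight out, but leave the clip lying where it is and let go of the cover.

Things in the scene. Friction and masses are not known exactly. Their poses are not given: they have to be found in the camera images.
- dispenser: Round white dish fixed to the desk, 200 mm across, 45 mm high; origin at the centre of its underside, z up. Five equal compartments: the one on its +x axis is empty, the others hold a binder clip, eraser, USB stick and round magnet in any order. The clear cover disc, 204 mm across, top 50 mm above the desk (hub, 36 mm across: 52), turns about the dish's vertical axis.
- opening (a point): Middle of the cover's opening, 62 mm from the turning axis, 48 mm above the desk; turns with the cover. The opening is a wedge-shaped notch 64 degrees wide from hub to rim, edged with white strips. The cover cannot be lifted; it turns either way without stops, with light friction (about 1 N at the knob), and stays where it is left.
- knob_top (a point): Centre of the top of the cover's knob, 88 mm above the desk; turns with the cover. The knob is an upright white round post 18 mm in diameter, 70 mm from the turning axis, exactly opposite the opening; it rises 38 mm above the disc, the lowest 4 mm a collar 26 mm in diameter. The post spins freely on its own pin, as a crank's knob does.
- binder_clip: Black binder clip with two steel wire loops, 40 mm long, 50 mm wide over the loops, 28 mm high, loose on the floor of one compartment (5 mm above the desk) under the clear cover, at any yaw, its middle within 5 mm of the compartment's middle (62 mm from the turning axis); origin at the centre of its underside.
Mind the look-alikes: they are no part of the job. Of the things like the dispenser, leave any that is red; of the rest the larger one is meant.

How it is judged:
At the end, for the whole second after the job is handed in: The middle of the cover's opening is within 15 mm, seen from above, of the middle of the binder clip, and stays so; the clip lies on the floor of the dispenser (its underside lower than 20 mm above the desk) (horizontal distance between opening and binder_clip below 0.015 m and height (world z) of binder_clip below 0.02 m); the robot touches nothing.
It fails at once if the binder clip is moved more than 20 mm from where it lay (distance of binder_clip from where it was at the start of the episode above 0.02 m).
It also fails if it takes over 38 s, if anything falls off the work surface, if the arm or the gripper's body presses on something with over 40 N, if the wrist force passes 120 N, or if a joint passes its speed limit or range.

### The arm

A 7-joint arm with a two-finger parallel gripper is mounted at the origin on the work surface. World frame = base frame: x ahead of the robot, y to its left, z up, the work surface at z = 0. Lengths are in m, angles in rad, forces in N, time in s.
With the tool pointing down it reaches from about 0.425 to 0.875 m from the base axis. Payload 4.7 kg.
Tool frame: the origin (TCP) lies midway between the tips of the shut fingers; the grasp point (between the pads) lies robot.tcp_to_grasp behind it (robot.tcp_to_grasp is the distance from the TCP to the grasp point, in m); z points along the fingers, y is the direction in which the jaws open and shut (so a half turn about z gives the same grasp; the last joint's range is limited). The gripper opens to 87 mm and grips with 3 to 60 N. Pads are 19 mm wide; open, the fingers measure 117 mm over their backs; the gripper's body (75 mm by 190 mm) begins 51 mm behind the grasp point.
Start: joints at [-1.261, 0.321, -0.07, 1.45, 0.023, 1.371, -0.057], TCP at [0.19, 0.622, 0.196] pointing down, gripper open.
Joint ranges: [-2.86, 2.86], [-0.3, 2.09], [-1.38, 1.24], [0.06, 2.45], [-1.56, 4.7], [0.09, 2.05], [-2.69, 2.69]. Speed limits (rad/s): [2.57, 2.57, 3.14, 3.14, 3.14, 3.14, 3.14].

### API

Orientations are given as a unit quaternion [x, y, z, w].
In Python, from cell import robot, cams gives the robot as it stands. The module is installed in compiled form; this text tells all that it offers.
- The arm moves only by the tool arm_command, never from a script. Its argument "moves" is a list that holds one entry, the list of rows, each a list of 5 numbers: the shift along the tool's x, y, z scaled (see below), then the turn about the tool's z scaled (see below), then the opening, from -1 (shut) to 1 (fully open). A call has exactly 8 rows; each row is the pose to reach, as a shift and turn from the pose commanded when the call began, along the tool's axes at that moment; what a row does not reach only later rows make up. The controller multiplies each number of a shift by 0.2 m and each number of a turn by 90 degrees. A row lasts 1/12 s, in which the tool goes at most 41.7 mm and 7.16 degrees, less where a joint would pass 70% of its speed; a pose out of reach is approached as far as the arm can. A call with a number of a shift or a turn outside -1 to 1 is refused whole. A call with a gripper value outside its range is refused whole. The fingers move at their own pace and stop on an object; the grip force is fixed at half the most. Time passes only in rows, so rows that repeat a pose let the fingers close, or fill a call up. It gives the time, the measured TCP pose, the force and the opening at its end, in the units of the state.
- robot.state(): the state, without advancing time (a new reading comes with each control period).
- cams.capture(name): name is "scene" or "top" or "wrist"; returns (picture, depth): 480x640x3 uint8, red, green, blue; 480x640 float32, m along the optical axis (not along the pixel's ray), 0 where there is no reading.
- cams.calibration(name): a dict with "intrinsics" (3x3 intrinsics, pixels), "extrinsics" (4x4, takes a point from world to camera coordinates). Camera axes: x right, y down, z forward; pixel columns grow to the right and rows downward; lengths in m; the calibration is good to about 2 mm. A picture is of the moment at which its call begins: read the wrist's pose just before it. calibration takes no time and is no camera call; for the wrist camera it gives the pose at the moment of the call.
- robot.hand_in(): hands the job in, once; it reports no verdict.
The state is a dict: "clock": time; "joint_positions": joint angles; "qvel": joint speeds; "joint_torque": joint torques, N m; "ee_pos": TCP position; "ee_rot": TCP orientation; "contact_force": force on the tool from outside, world axes, zero at the start; "torque": the same for the moment, N m; "opening": opening from 0.0 (shut) to 1.0 (fully open).
Only numpy, scipy, OpenCV 4.12 (cv2) and the standard library are available. Lean on these libraries where they do the work, as an engineer would, in place of code of your own. Each camera call takes 0.05 s, during which the arm holds its last target. There are 200 camera calls.

## Working session

There is one attempt and no reset: what is moved stays moved. The work goes in short steps, Python scripts to look and compute and a tool call to move; the robot and the scene stay as the last step left them, time stands still between calls to the robot, and variables do not carry over. Pictures are saved under pics/ and viewed, about 8 in all and at most 12, crops included, and the job is handed in when it is done.

Besides the shell and the picture viewer there is one more tool, called after "Emit:" as a command line: name --argument value ..., lists and objects as JSON in quotes. arm_command: Moves the arm, as the interface text tells. Its arguments: {"type":"object","properties":{"moves":{"type":"array"}},"required":["moves"]}

```bash
mkdir -p pics
cat > h.py <<'E'
import numpy as np, cv2
from cell import robot, cams
def ray(name,u,v,z,cal=None):
    c=cal or cams.calibration(name); K=np.array(c["intrinsics"]);E=np.array(c["extrinsics"])
    R,t=E[:3,:3],E[:3,3]; o=-R.T@t; d=R.T@np.linalg.inv(K)@np.array([u,v,1.])
    return o+d*(z-o[2])/d[2]
def pts(name,D,cal=None):
    c=cal or cams.calibration(name); K=np.array(c["intrinsics"]);E=np.array(c["extrinsics"])
    v,u=np.mgrid[:480,:640]; P=np.stack([(u-K[0,2])/K[0,0]*D,(v-K[1,2])/K[1,1]*D,D],-1)
    return (P-E[:3,3])@E[:3,:3]
def save(im,n): cv2.imwrite("pics/"+n,im[...,::-1])
E
python3 - <<'E'
from h import *
s=robot.state(); print({k:np.round(s[k],3).tolist() for k in s}, robot.tcp_to_grasp)
for n in ["top","scene"]:
    im,D=cams.capture(n); save(im,n+"1.png"); np.savez(n+"1.npz",im=im,D=D)
E
```

```text
{'clock': 0.0, 'joint_positions': [-1.261, 0.322, -0.07, 1.452, 0.023, 1.371, -0.057], 'qvel': [0.001, 0.001, 0.001, -0.001, 0.001, -0.001, -0.0], 'joint_torque': [-0.0, -49.13, -0.404, -31.253, -0.064, 0.044, 0.0], 'ee_pos': [0.189, 0.621, 0.195], 'ee_rot': [0.147, 0.989, -0.001, -0.0], 'contact_force': [0.055, -0.398, 0.652], 'torque': [0.032, -0.014, -0.007], 'opening': 1.0} 0.0187
```

View pics/top1.png

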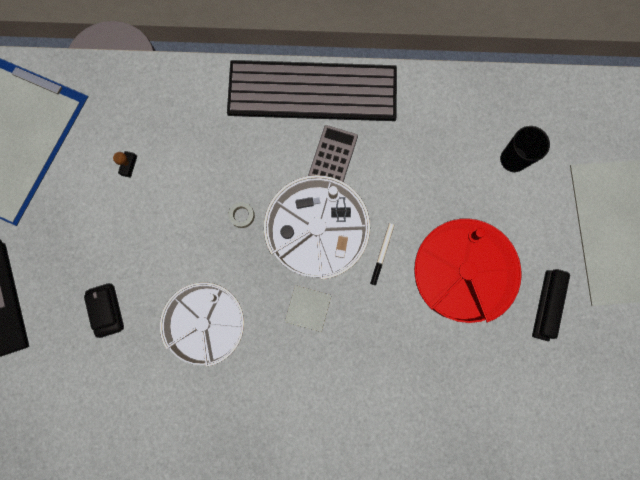

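View pics/scene1.png

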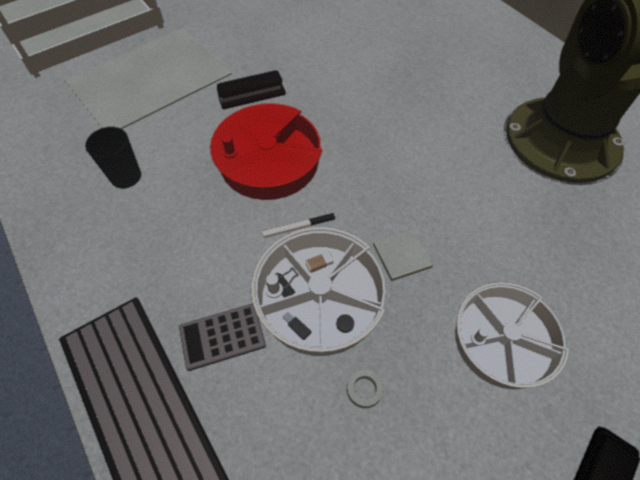

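The top view shows the target, the larger non-red dispenser, at about (317,228). Its knob is near (333,190) and the clip near (341,210). The red one (468,270) and the small white one (202,324) are decoys.

Run:
```python
from h import *
z=np.load("top1.npz"); im,D=z["im"],z["D"]
save(cv2.resize(im[165:290,250:385],None,fx=4.4,fy=4.4,interpolation=cv2.INTER_CUBIC),"crop1.png")
c=cams.calibration("top"); print(np.round(c["intrinsics"],1).tolist(),np.round(c["extrinsics"],3).tolist())
P=pts("top",D); 
for n,u,v,zz in [("centre",317,228,.052),("knob",333,190,.088),("clip",341,211,.02),("small",202,324,.05)]:
    print(n,ray("top",u,v,zz).round(3),P[v,u].round(3))
# rim from depth: pixels 42-56 mm high near centre
m=((P[...,2]>.030)&(P[...,2]<.07)); m[:,:255]=0;m[:,380:]=0;m[:172]=0;m[285:]=0
q=P[m]; print(m.sum()); (cx,r)=cv2.minEnclosingCircle(q[:,:2].astype(np.float32)),0; print(cx)
k=(P[...,2]>.075)&(P[...,2]<.1); k[:,:255]=0;k[:,380:]=0;k[:172]=0;k[285:]=0
print(k.sum(),P[k].mean(0),np.median(P[k],0), np.argwhere(k).mean(0))
```

```text
[[487.0, 0.0, 336.5], [0.0, 487.0, 246.7], [0.0, 0.0, 1.0]] [[0.027, -1.0, 0.013, -0.037], [-0.987, -0.029, -0.156, 0.56], [0.157, -0.009, -0.988, 0.909], [0.0, 0.0, 0.0, 1.0]]
centre [0.595 0.018 0.052] [0.595 0.018 0.05 ]
knob [ 0.663 -0.011  0.088] [ 0.662 -0.011  0.091]
clip [ 0.638 -0.028  0.02 ] [ 0.631 -0.028  0.052]
small [0.404 0.23  0.05 ] [0.404 0.232 0.042]
7350
((0.6004020571708679, 0.019426442682743073), 0.10468260198831558)
77 [ 0.66171765 -0.01051098  0.08617491] [ 0.66131654 -0.0107381   0.08657577] [190.67532468 332.80519481]
```

View pics/crop1.png

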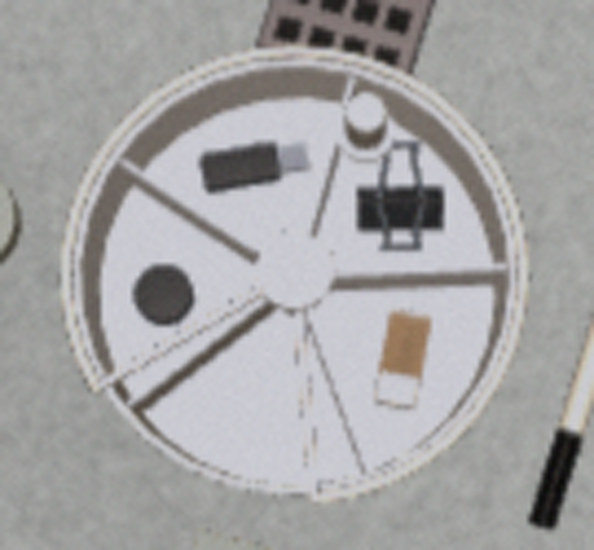

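The crop shows the hub at full-image (317.5,226.4), the clip body at (341,212) and the knob top at about (333,190). The opening is edged by strips at the bottom left, over the empty compartment. My plan is to cage the knob loosely between the pads and crank it about +155° with the tool turning along.

```bash
cat >> h.py <<'E'
def rows(p0,psi0,targets,op):
    """targets: (x,y,z,psi deg) world; psi = angle of tool y"""
    a=np.radians(psi0); y=np.array([np.cos(a),np.sin(a)]); x=np.array([-y[1],y[0]]); o=[]
    for t in targets:
        d=np.array(t[:3])-p0; o.append([round(v,3) for v in (d[:2]@x/.2,d[:2]@y/.2,-d[2]/.2,-(t[3]-psi0)/90,op)])
    return o
def yaw():
    q=robot.state()["ee_rot"]; return np.degrees(np.arctan2(q[1]**2-q[0]**2,2*q[0]*q[1]))
E
python3 - <<'E'
from h import *
for n,u,v,zz in [("hub",317.5,226.4,.052),("clip",341.1,212,.018),("knob",332.8,190.7,.088)]: print(n,ray("top",u,v,zz).round(4))
# clip in top+scene: dark pixels
zs=np.load("scene1.npz"); g=zs["im"].max(2); m=(g<70).astype(np.uint8); m[:,:265]=0;m[:,300:]=0;m[:262]=0;m[302:]=0
print("scene dark",np.argwhere(m).mean(0)[::-1],m.sum(), ray("scene",288,283,.018).round(4), ray("scene",320,285,.052).round(4), ray("scene",273,279,.088).round(4))
p=np.array([.19,.622,.196]); ps=73.1; T=np.array([.662,-.011,.16]); 
for c in range(4):
    q=p+(T-p)/(4-c); e=ps+(-116-ps)/(4-c)
    print(rows(p,ps,[tuple(q)+(e,)],-.4)); p,ps=q,e
E
```

```text
hub [0.5984 0.0174 0.052 ]
clip [ 0.6365 -0.0285  0.018 ]
knob [ 0.6612 -0.0105  0.088 ]
scene dark [285.1503268  286.35294118] 153 [ 0.631  -0.0223  0.018 ] [0.5996 0.0224 0.052 ] [ 0.6605 -0.0083  0.088 ]
[[np.float64(-0.795), np.float64(-0.586), np.float64(0.045), 0.525, -0.4]]
[[np.float64(-0.969), np.float64(0.186), np.float64(0.045), 0.525, -0.4]]
[[np.float64(-0.521), np.float64(0.838), np.float64(0.045), 0.525, -0.4]]
[[np.float64(0.263), np.float64(0.951), np.float64(0.045), 0.525, -0.4]]
```

Emit:
arm_command --moves '[[[-0.795,-0.586,0.045,0.525,0],[-0.795,-0.586,0.045,0.525,0],[-0.795,-0.586,0.045,0.525,0],[-0.795,-0.586,0.045,0.525,0],[-0.795,-0.586,0.045,0.525,0],[-0.795,-0.586,0.045,0.525,0],[-0.795,-0.586,0.045,0.525,0],[-0.795,-0.586,0.045,0.525,0]]]'

```text
clock: 0.77
ee_pos: [0.3078, 0.4625, 0.1872]
ee_rot: [0.533, 0.846, -0.0, -0.0]
contact_force: [1.4, 0.4, 0.5]
opening: 0.528
```

Emit:
arm_command --moves '[[[-0.969,0.186,0.045,0.525,0],[-0.969,0.186,0.045,0.525,0],[-0.969,0.186,0.045,0.525,0],[-0.969,0.186,0.045,0.525,0],[-0.969,0.186,0.045,0.525,0],[-0.969,0.186,0.045,0.525,0],[-0.969,0.186,0.045,0.525,0],[-0.969,0.186,0.045,0.525,0]]]'

```text
clock: 1.43
ee_pos: [0.4253, 0.3048, 0.1782]
ee_rot: [0.826, 0.563, -0.0, -0.0]
contact_force: [-0.0, 0.1, 1.3]
opening: 0.501
```

Emit:
arm_command --moves '[[[-0.521,0.838,0.045,0.525,0],[-0.521,0.838,0.045,0.525,0],[-0.521,0.838,0.045,0.525,0],[-0.521,0.838,0.045,0.525,0],[-0.521,0.838,0.045,0.525,0],[-0.521,0.838,0.045,0.525,0],[-0.521,0.838,0.045,0.525,0],[-0.521,0.838,0.045,0.525,0]]]'

```text
clock: 2.1
ee_pos: [0.5431, 0.147, 0.169]
ee_rot: [0.983, 0.186, -0.0, 0.0]
contact_force: [-0.7, 0.6, -0.5]
opening: 0.497
```

Run:
```python
from h import *
s=robot.state(); print({k:np.round(s[k],3).tolist() for k in ("clock","joint_positions","ee_pos","opening")},yaw())
c=cams.calibration("wrist"); im,D=cams.capture("wrist"); save(im,"w1.png"); np.savez("w1.npz",im=im,D=D,K=c["intrinsics"],E=c["extrinsics"])
p=np.array(s["ee_pos"]); print(rows(p,yaw(),[(.661,-.010,.16,-116)],0))
```

```text
{'clock': 2.1, 'joint_positions': [-0.766, 0.158, 0.505, 1.727, -0.079, 1.278, -1.44], 'ee_pos': [0.543, 0.147, 0.169], 'opening': 0.497} -68.57153717343357
[[np.float64(0.258), np.float64(0.947), np.float64(0.045), np.float64(0.529), 0]]
```

View pics/w1.png

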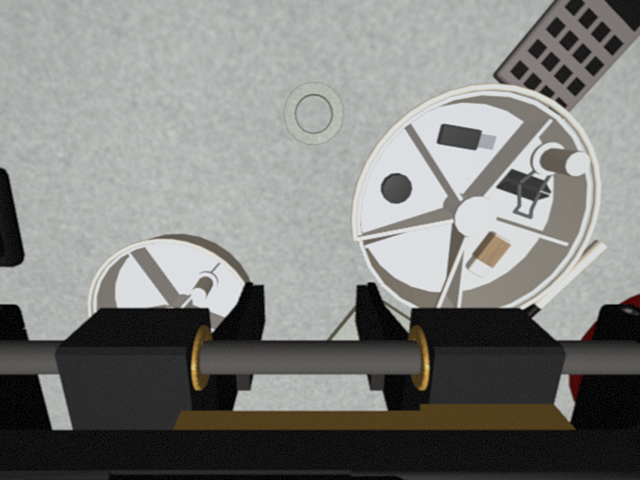

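The wrist view shows the hub at (476,217), the knob top at (577,163) and the clip body at (525,187).

Run:
```python
from h import *
w=np.load("w1.npz"); cal=dict(intrinsics=w["K"],extrinsics=w["E"]); D=w["D"]
for n,u,v,zz in [("hub",476,217,.052),("knob",577,163,.088),("clip",525,187,.015)]: print(n,ray("w",u,v,zz,cal).round(4), D[v,u])
t=cams.calibration("top")
PM=lambda c:np.array(c["intrinsics"])@np.array(c["extrinsics"])[:3]
X=cv2.triangulatePoints(PM(cal),PM(t),np.array([[476,577,525],[217,163,187.]]),np.array([[317.5,332.8,341.1],[226.4,190.7,212]]))
print((X[:3]/X[3]).T.round(4))
P=pts("w",D,cal); k=(P[...,2]>.083)&(P[...,2]<.093); k[:,:530]=0;k[:120]=0;k[210:]=0; print("knob top",P[k].mean(0),k.sum(),(P[k].min(0)+P[k].max(0))/2)
h=(P[...,2]>.046)&(P[...,2]<.056); h[:,:340]=0; h[:75]=0;h[300:]=0; print("cover",cv2.minEnclosingCircle(P[h][:,:2].astype(np.float32)))
```

```text
hub [0.5991 0.0199 0.052 ] 0.31468436
knob [ 0.6627 -0.0086  0.088 ] 0.26621366
clip [ 0.6378 -0.0272  0.015 ] 0.30896887
[[ 0.599   0.0176  0.0478]
 [ 0.6625 -0.0106  0.085 ]
 [ 0.6378 -0.0286  0.0126]]
knob top [ 0.66201607 -0.0077708   0.08768251] 581 [ 0.66218983 -0.00893631  0.08669754]
cover ((0.5991209745407104, 0.02042892575263977), 0.10464309900999069)
```

Emit:
arm_command --moves '[[[0.258,0.947,0.1,0.529,0],[0.258,0.947,0.1,0.529,0],[0.258,0.947,0.1,0.529,0],[0.258,0.947,0.1,0.529,0],[0.258,0.947,0.1,0.529,0],[0.258,0.947,0.1,0.529,0],[0.258,0.947,0.1,0.529,0],[0.258,0.947,0.1,0.529,0]]]'

```text
clock: 2.82
ee_pos: [0.66, -0.0104, 0.1487]
ee_rot: [0.974, -0.226, -0.001, 0.0]
contact_force: [-0.0, 0.3, -0.2]
opening: 0.501
```

Run:
```python
from h import *
s=robot.state();p=np.array(s["ee_pos"]);y0=yaw();print(p,y0)
print(rows(p,y0,[(.662,-.0095,.062,-114.4)],0))
C=np.array([.599,.0193]); q=np.array([.662,-.0095,.062]); psi=-114.4; a0=-24.4
A=a0+np.linspace(0,156,25)[1:]
for c in range(3):
    T=[(C[0]+.0695*np.cos(np.radians(a)),C[1]+.0695*np.sin(np.radians(a)),.062,a-90) for a in A[8*c:8*c+8]]
    print([[float(v) for v in r] for r in rows(q,psi,T,-.47)]); q,psi=np.array(T[-1][:3]),T[-1][3]
```

```text
[ 0.66003487 -0.01038852  0.14868048] -116.13189354649604
[[np.float64(0.007), np.float64(-0.008), np.float64(0.433), np.float64(-0.019), 0]]
[[-0.001, -0.04, -0.0, -0.072, -0.47], [-0.008, -0.079, -0.0, -0.144, -0.47], [-0.019, -0.117, -0.0, -0.217, -0.47], [-0.034, -0.153, -0.0, -0.289, -0.47], [-0.053, -0.188, -0.0, -0.361, -0.47], [-0.076, -0.22, -0.0, -0.433, -0.47], [-0.103, -0.249, -0.0, -0.506, -0.47], [-0.132, -0.275, -0.0, -0.578, -0.47]]
[[-0.002, -0.039, -0.0, -0.072, -0.47], [-0.009, -0.078, -0.0, -0.144, -0.47], [-0.02, -0.116, -0.0, -0.217, -0.47], [-0.035, -0.152, -0.0, -0.289, -0.47], [-0.054, -0.187, -0.0, -0.361, -0.47], [-0.077, -0.219, -0.0, -0.433, -0.47], [-0.104, -0.248, -0.0, -0.506, -0.47], [-0.134, -0.274, -0.0, -0.578, -0.47]]
[[-0.002, -0.039, -0.0, -0.072, -0.47], [-0.009, -0.078, -0.0, -0.144, -0.47], [-0.02, -0.116, -0.0, -0.217, -0.47], [-0.035, -0.152, -0.0, -0.289, -0.47], [-0.054, -0.187, -0.0, -0.361, -0.47], [-0.077, -0.219, -0.0, -0.433, -0.47], [-0.104, -0.248, -0.0, -0.506, -0.47], [-0.134, -0.274, -0.0, -0.578, -0.47]]
```

Emit:
arm_command --moves '[[[0.007,-0.008,0.1,-0.02,0],[0.007,-0.008,0.2,-0.02,0],[0.007,-0.008,0.3,-0.02,0],[0.007,-0.008,0.37,-0.02,0],[0.007,-0.008,0.433,-0.02,0],[0.007,-0.008,0.433,-0.02,-0.47],[0.007,-0.008,0.433,-0.02,-0.47],[0.007,-0.008,0.433,-0.02,-0.47]]]'

```text
clock: 3.48
ee_pos: [0.6629, -0.01, 0.064]
ee_rot: [0.977, -0.212, 0.001, -0.0]
contact_force: [0.1, 0.1, 0.4]
opening: 0.356
```

Emit:
arm_command --moves '[[[-0.001,-0.04,0,-0.072,-0.47],[-0.008,-0.079,0,-0.144,-0.47],[-0.019,-0.117,0,-0.217,-0.47],[-0.034,-0.153,0,-0.289,-0.47],[-0.053,-0.188,0,-0.361,-0.47],[-0.076,-0.22,0,-0.433,-0.47],[-0.103,-0.249,0,-0.506,-0.47],[-0.132,-0.275,0,-0.578,-0.47]]]'

```text
clock: 4.15
ee_pos: [0.6621, 0.0512, 0.0647]
ee_rot: [0.971, 0.241, 0.002, 0.0]
contact_force: [-0.5, -0.1, 0.7]
opening: 0.262
```

Run:
```python
from h import *
s=robot.state(); print({k:np.round(s[k],3).tolist() for k in ("clock","joint_positions","ee_pos","opening","contact_force")},yaw())
im,D=cams.capture("top"); save(cv2.resize(im[140:300,230:410],None,fx=3.3,fy=3.3),"t2.png")
```

```text
{'clock': 4.15, 'joint_positions': [-0.48, 0.464, 0.475, 1.584, -0.227, 1.145, -1.039], 'ee_pos': [0.662, 0.051, 0.065], 'opening': 0.262, 'contact_force': [-0.54, -0.063, 0.691]} -62.12575965187236
```

View pics/t2.png

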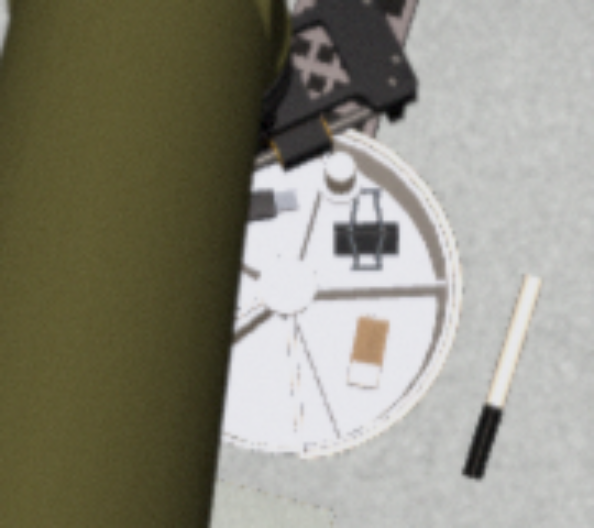

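The knob seems not to have moved, at about crop (341,165), so I'll check with the wrist camera.

Run:
```python
from h import *
s=robot.state(); p=np.array(s["ee_pos"])
c=cams.calibration("top"); 
def proj(c,X): 
    x=np.array(c["intrinsics"])@(np.array(c["extrinsics"])@np.append(X,1))[:3]; return (x[:2]/x[2]).round(1)
w=cams.calibration("wrist"); print("tcp top px",proj(c,p),"wrist px",proj(w,p),"knob0 wrist px",proj(w,[.662,-.0095,.088]))
im,D=cams.capture("wrist"); save(im,"w2.png")
```

```text
tcp top px [299.9 192.9] wrist px [311.1 281.2] knob0 wrist px [420.6 352.6]
```

View pics/w2.png

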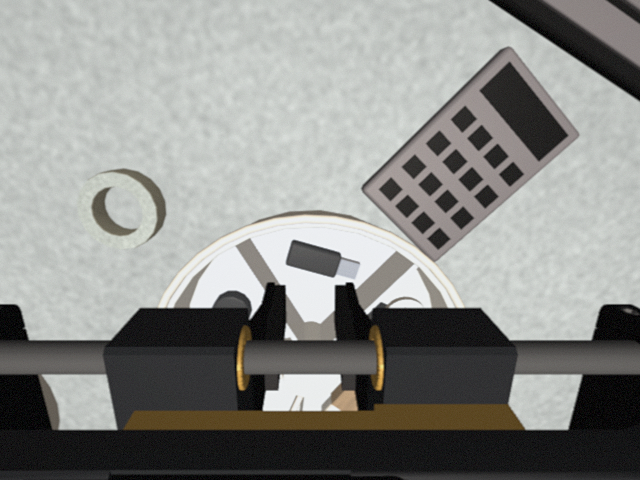

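Run:
```python
from h import *
im,D=cams.capture("scene"); save(cv2.resize(im[150:370,200:440],None,fx=3.3,fy=2.7*3.3/2.7)[:600],"s2.png")
c=cams.calibration("scene"); s=robot.state()
x=np.array(c["intrinsics"])@(np.array(c["extrinsics"])@np.append(s["ee_pos"],1))[:3]; x=x[:2]/x[2]; print("tcp px",x,"crop",(x-[200,150])*3.3)
```

```text
tcp px [295.10383418 318.38463383] crop [313.84265278 555.66929163]
```

View pics/s2.png

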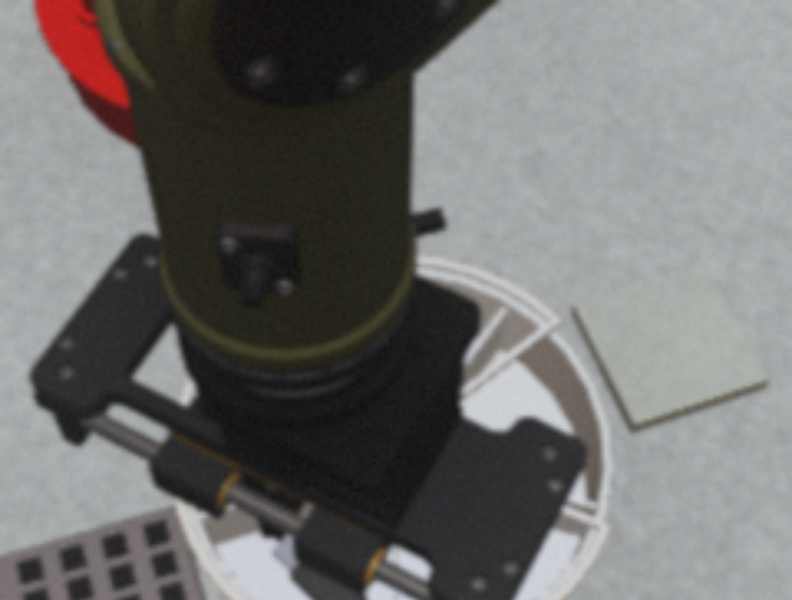

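Emit:
arm_command --moves '[[[0,0,-0.1,0,0],[0,0,-0.2,0,0],[0,0,-0.3,0,0],[0,0,-0.3,0,0.3],[0,0.1,-0.3,0.1,0.3],[0,0.2,-0.3,0.2,0.3],[0,0.2,-0.3,0.2,0.3],[0,0.2,-0.3,0.2,0.3]]]'

```text
clock: 4.97
ee_pos: [0.6797, 0.0123, 0.1228]
ee_rot: [0.997, 0.079, 0.0, 0.001]
contact_force: [1.1, 0.8, -0.8]
opening: 0.64
```

Run:
```python
from h import *
s=robot.state(); p=np.array(s["ee_pos"]); print(p,yaw(),s["opening"])
c=cams.calibration("wrist"); im,D=cams.capture("wrist"); save(im,"w3.png"); P=pts("w",D,c)
k=(P[...,2]>.082)&(P[...,2]<.093)&(abs(P[...,0]-.6)<.11)&(abs(P[...,1]-.02)<.11); print("knob top",P[k].mean(0),k.sum(),np.argwhere(k).mean(0) if k.any() else 0)
x=np.array(c["intrinsics"])@(np.array(c["extrinsics"])@np.array([.662,-.0095,.088,1]))[:3]; print(x[:2]/x[2])
print([ [float(v) for v in r] for r in rows(p,yaw(),[(.662,-.0095,.125,-114.4)],0.3)])
```

```text
[0.67969769 0.01233731 0.12284445] -80.9075144733322 0.640117735398369
knob top [ 0.66373116 -0.00891882  0.08768239] 601 [285.41430948 339.32113145]
[339.74948393 288.16258745]
[[-0.105, 0.093, -0.011, 0.376, 0.3]]
```

View pics/w3.png

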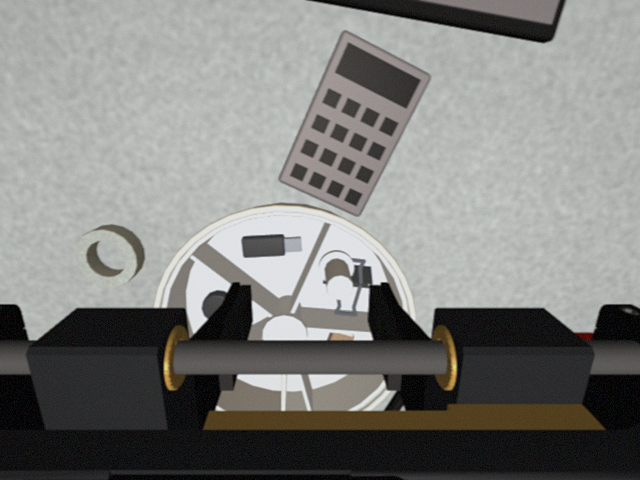

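The knob is still at (0.663,-0.009) with its top at 88 mm. I'll descend again, and this time grip it firmly so the opening reading confirms the contact.

Emit:
arm_command --moves '[[[-0.05,0.05,0,0.15,0],[-0.1,0.091,0,0.3,0],[-0.1,0.091,0,0.376,0],[-0.1,0.091,0,0.376,0],[-0.1,0.091,0,0.376,0],[-0.1,0.091,0.1,0.376,0],[-0.1,0.091,0.2,0.376,0],[-0.1,0.091,0.31,0.376,0]]]'

```text
clock: 5.68
ee_pos: [0.6632, -0.0046, 0.0609]
ee_rot: [0.978, -0.209, 0.001, -0.001]
contact_force: [0.4, 0.2, 0.0]
opening: 0.504
```

Emit:
arm_command --moves '[[[0,0,0,0,-1],[0,0,0,0,-1],[0,0,0,0,-1],[0,0,0,0,-1],[0,0,0,0,-1],[0,0,0,0,-1],[0,0,0,0,-1],[0,0,0,0,-1]]]'

```text
clock: 6.35
ee_pos: [0.6635, -0.0062, 0.0623]
ee_rot: [0.978, -0.211, 0.001, -0.0]
contact_force: [-0.8, 0.3, 5.6]
opening: 0.025
```

Run:
```python
from h import *
s=robot.state(); p=np.array(s["ee_pos"]); print(p,yaw(),s["opening"],s["contact_force"])
c=cams.calibration("wrist"); im,D=cams.capture("wrist"); P=pts("w",D,c)
save(im[200:400,200:440].repeat(3,0).repeat(3,1),"w4.png")
for v in (270,280,285,290,295,300,310,330): print(v,[(P[v,u].round(3).tolist(),im[v,u].tolist()) for u in (300,320)])
```

```text
[ 0.66352384 -0.00622737  0.06231094] -114.34224099719037 0.02450567934330575 [-0.7764443   0.26688924  5.61804254]
270 [([0.673, -0.004, 0.066], [110, 102, 93]), ([0.668, -0.013, 0.066], [107, 101, 92])]
280 [([0.673, -0.004, 0.079], [114, 109, 99]), ([0.669, -0.013, 0.08], [111, 103, 96])]
285 [([0.674, -0.005, 0.089], [38, 36, 28]), ([0.671, -0.014, 0.09], [41, 42, 39])]
290 [([0.674, -0.005, 0.095], [17, 17, 14]), ([0.671, -0.014, 0.095], [9, 11, 5])]
295 [([0.674, -0.005, 0.099], [12, 16, 10]), ([0.671, -0.014, 0.101], [21, 16, 19])]
300 [([0.674, -0.005, 0.104], [16, 17, 15]), ([0.67, -0.013, 0.104], [15, 16, 18])]
310 [([0.74, -0.04, 0.251], [4, 0, 7]), ([0.671, -0.013, 0.114], [21, 17, 21])]
330 [([0.674, -0.006, 0.129], [20, 22, 19]), ([0.671, -0.013, 0.129], [18, 9, 13])]
```

View pics/w4.png

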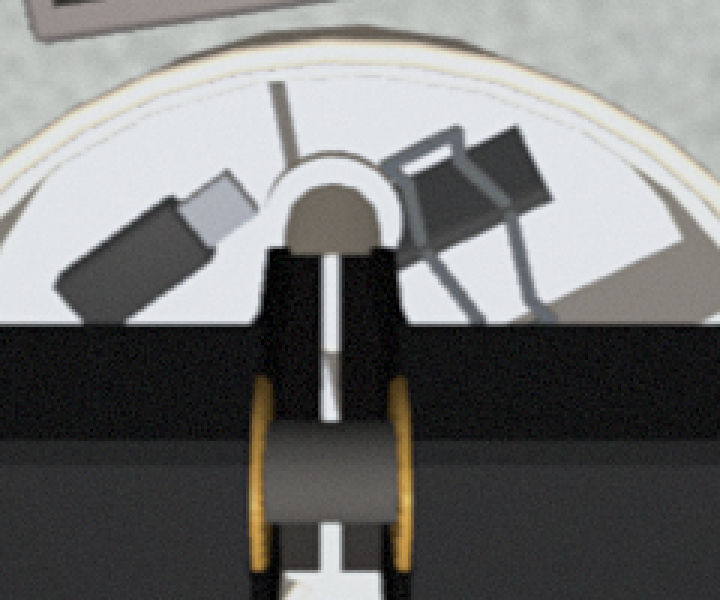

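The depth shows the real finger tips at z≈0.088, resting lightly on the knob top, while the reported TCP is at 0.062. The tips therefore sit about 26 mm above the reported TCP, and the lateral position is fine. I'll open, lift and descend about 27 mm deeper.

Emit:
arm_command --moves '[[[0,0,-0.05,0,0],[0,0.015,-0.05,0,0],[0,0.015,-0.05,0,0],[0,0.015,-0.05,0,0],[0,0.015,0,0,0],[0,0.015,0.05,0,0],[0,0.015,0.1,0,0],[0,0.015,0.13,0,0]]]'

```text
clock: 7.07
ee_pos: [0.6598, -0.0083, 0.0321]
ee_rot: [0.978, -0.211, -0.002, 0.0]
contact_force: [-0.7, 0.5, 0.3]
opening: 0.48
```

Emit:
arm_command --moves '[[[0,0,0,0,-1],[0,0,0,0,-1],[0,0,0,0,-1],[0,0,0,0,-1],[0,0,0,0,-1],[0,0,0,0,-1],[0,0,0,0,-0.47],[0,0,0,0,-0.47]]]'

```text
clock: 7.73
ee_pos: [0.6614, -0.0086, 0.0351]
ee_rot: [0.978, -0.211, 0.0, -0.0]
contact_force: [0.5, 0.8, -0.4]
opening: 0.246
```

Emit:
arm_command --moves '[[[-0.001,-0.04,0,-0.072,-0.47],[-0.008,-0.079,0,-0.144,-0.47],[-0.019,-0.117,0,-0.217,-0.47],[-0.034,-0.153,0,-0.289,-0.47],[-0.053,-0.188,0,-0.361,-0.47],[-0.076,-0.22,0,-0.433,-0.47],[-0.103,-0.249,0,-0.506,-0.47],[-0.132,-0.275,0,-0.578,-0.47]]]'

```text
clock: 8.4
ee_pos: [0.6601, 0.0517, 0.0349]
ee_rot: [0.97, 0.242, 0.0, 0.001]
contact_force: [0.5, -1.0, -1.2]
opening: 0.264
```

Run:
```python
from h import *
s=robot.state(); p=np.array(s["ee_pos"]); print(p,yaw(),s["opening"],s["contact_force"])
im,D=cams.capture("top"); P=pts("top",D)
k=(P[...,2]>.08)&(P[...,2]<.093)&(im.min(2)>140); k[:,:255]=0;k[:,380:]=0;k[:172]=0;k[285:]=0; print(k.sum(),P[k].mean(0) if k.any() else 0, im[190,333])
C=np.array([.599,.0193]); print(np.degrees(np.arctan2(*(p[:2]-C)[::-1])),np.linalg.norm(p[:2]-C))
```

```text
[0.66010846 0.05169347 0.03494825] -62.019712352374576 0.2638983287521425 [ 0.53649589 -1.01682266 -1.19678994]
0 0 [211 207 209]
27.927969360568333 0.06916343840670781
```

The ~1 N of drag fits the cover friction, and the knob has left its old place, so I'm continuing.

Emit:
arm_command --moves '[[[-0.002,-0.039,0,-0.072,-0.47],[-0.009,-0.078,0,-0.144,-0.47],[-0.02,-0.116,0,-0.217,-0.47],[-0.035,-0.152,0,-0.289,-0.47],[-0.054,-0.187,0,-0.361,-0.47],[-0.077,-0.219,0,-0.433,-0.47],[-0.104,-0.248,0,-0.506,-0.47],[-0.134,-0.274,0,-0.578,-0.47]]]'

```text
clock: 9.12
ee_pos: [0.6109, 0.0881, 0.0349]
ee_rot: [0.767, 0.642, 0.0, 0.0]
contact_force: [0.7, -0.8, -1.5]
opening: 0.269
```

Emit:
arm_command --moves '[[[-0.002,-0.039,0,-0.072,-0.47],[-0.009,-0.078,0,-0.144,-0.47],[-0.02,-0.116,0,-0.217,-0.47],[-0.035,-0.152,0,-0.289,-0.47],[-0.054,-0.187,0,-0.361,-0.47],[-0.077,-0.219,0,-0.433,-0.47],[-0.104,-0.248,0,-0.506,-0.47],[-0.134,-0.274,0,-0.578,-0.47]]]'

```text
clock: 9.78
ee_pos: [0.552, 0.0719, 0.0349]
ee_rot: [0.407, 0.913, 0.0, 0.0]
contact_force: [1.3, 0.4, -0.9]
opening: 0.27
```

Run:
```python
from h import *
s=robot.state(); p=np.array(s["ee_pos"]); print(p,yaw(),s["opening"],s["contact_force"],s["clock"],s["joint_positions"][6])
C=np.array([.599,.0193]); print(np.degrees(np.arctan2(*(p[:2]-C)[::-1])),np.linalg.norm(p[:2]-C))
```

```text
[0.55197456 0.07194806 0.03492586] 41.91700213596861 0.26988603830086716 [ 1.25612431  0.36625718 -0.92065325] 9.7833 0.588346859695677
131.77134778942525 0.07059185740005833
```

Emit:
arm_command --moves '[[[0,0,0,0,0],[0,0,0,0,0],[0,0,0,0,0],[0,0,-0.15,0,0],[0,0,-0.35,0,0],[0,0,-0.5,0,0],[0,0,-0.7,0,0],[0,0,-0.8,0,0]]]'

```text
clock: 10.45
ee_pos: [0.5543, 0.0725, 0.1999]
ee_rot: [0.41, 0.912, 0.002, 0.003]
contact_force: [0.4, -0.0, 0.6]
opening: 0.5
```

Emit:
arm_command --moves '[[[0,0.2,0,0,0],[0,0.4,0,0,0],[0,0.6,0,0,0],[0,0.8,0,0,0],[0,0.9,0,0,0],[0,1,0,0,0],[0,1,0,0,0],[0,1,0,0,0]]]'

```text
clock: 11.12
ee_pos: [0.7013, 0.2063, 0.1935]
ee_rot: [0.409, 0.913, -0.001, -0.001]
contact_force: [-1.2, 0.0, 0.2]
opening: 0.503
```

Run:
```python
from h import *
s=robot.state(); print(s["ee_pos"],yaw(),s["clock"],s["contact_force"])
im,D=cams.capture("scene"); a=cv2.resize(im[215:365,235:400],None,fx=2.4,fy=2.4,interpolation=cv2.INTER_CUBIC)
im2,D2=cams.capture("top"); b=cv2.resize(im2[165:290,250:385],None,fx=2.88,fy=2.88,interpolation=cv2.INTER_CUBIC)
save(np.hstack([a[:360],b[:360]]),"c5.png")
for n,d in (("scene",D),("top",D2)):
    P=pts(n,d); k=(P[...,2]>.080)&(P[...,2]<.095)&(np.hypot(P[...,0]-.599,P[...,1]-.0193)<.085)
    if k.any():
        q=P[k].mean(0); print(n,k.sum(),q,np.degrees(np.arctan2(q[1]-.0193,q[0]-.599)))
```

```text
[0.7013427  0.20625942 0.19350869] 41.72107351307192 11.1167 [-1.21357442  0.03404839  0.22694284]
top 74 [0.55331358 0.07187549 0.08674055] 130.98959777237033
```

View pics/c5.png

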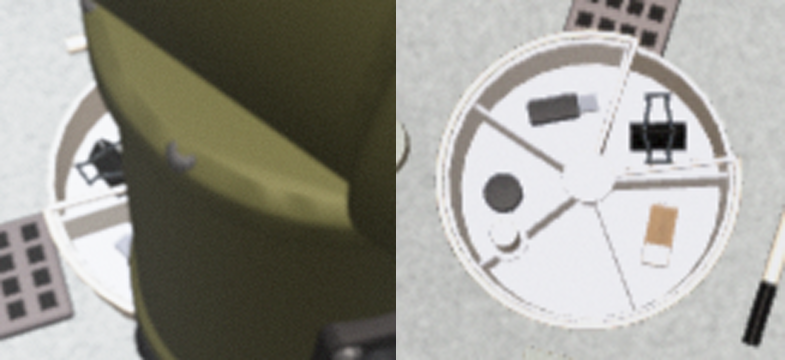

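The top view shows the white strips of the opening on both sides of the clip, which lies where it was. The opening is at -49° and the clip at about -51°, roughly 2–3 mm apart, and the arm is clear.

```bash
python3 -c "
from h import *
robot.hand_in(); print(robot.state()['clock'])"
```

```text
the job is handed in; nothing more can be done
the job is handed in; nothing more can be done
```

I turned the cover of the larger white dispenser by its knob about 155° counter-clockwise, so the opening now sits over the binder clip. I then let go, raised the arm clear and handed the job in. The last clock reading before hand-in was 11.1 s of the 38 s allowed.

**Last checks:**
- **Alignment:** the top camera puts the knob at 131°, so the opening is at −49° against the clip at about −51°. That is roughly 2–3 mm off centre.
- **Clip:** it still appears to lie where it was, framed by the opening's white strips.
- **Contact:** the contact force was about 1 N, at sensor-noise level, with the arm in free air. The hand-in reports no verdict.

**What went wrong or disagreed:**
- **First attempt missed:** the fingers passed over the knob without turning it. The real finger tips sit about 26 mm above the reported TCP height.
- **Light contact on the knob:** on the second descent the tips rested on the knob top at about 6 N. I found the offset from the depth image there and went 27 mm lower, which worked.
- **Scene camera:** the arm blocked its final view, so the alignment check rests on the top camera alone.

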